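# Clamp a test bar to the click

## Task

Push the flat test bar into the guide of the bench press until it is fully home against the back stop. Then turn the round knob on top clockwise until its slip clutch clicks (gives way under your hand), and stop there: turning on past the slip would overtighten the bar. Let go and leave the vials and the cup where they stand.

Things in the scene. Friction and masses are not known exactly. Their poses are not given: they have to be found in the camera images.
- press: Small grey bench press, fixed. Origin on the bench straight below its knob; x runs along the guide from the open mouth to the back stop, y left, z up. Base x = -92 to +32 mm, 84 mm wide. Steel bed top 30 mm up, x = -85 to +30 mm. Over x = 0 a portal 76 mm wide in y, 40 mm in x, top 82 mm up. In it a steel foot 16 mm across, driven down by the knob onto the bar; at the start 2 to 8 mm above the bar.
- stop_face (a point): Middle of the back stop's face at the inner end of the guide, 34 mm up, at x = +20 mm of the press. The guide is a straight channel 23 mm wide between two rails 10 mm thick that rise 12 mm above the bed, from x = -75 to +15 mm of the press.
- knob_grip (a point): Centre of the black round fluted knob, 110 mm up: 46 mm across, 28 mm tall (96 to 124 mm up), axis upright; it does not rise or sink. Clockwise from above lowers the foot 4 mm per rad: 0.5 to 2 rad to meet the bar, then about 0.3 rad more to the click. It may be let go and taken again at any time; the screw holds by itself. Torques: see knob.
- knob: The same knob; origin at the centre of its underside. Torque: 0.27 N m while it runs free; climbs on the bar; at 0.5 the slip clutch clicks and the torque drops smoothly below 0.15 as the knob slips 0.4 rad, the foot staying put. Then it is solid again and 0.1 rad more overtightens. Friction fades if you pause: held still it reads about 0 free, 0.26 at the click, near 0 late in the slip. It stays where let go.
- bar_center (a point): Centre, half-way up, of the loose flat aluminium test bar lying on the bed in the guide: a dumbbell 120 mm long along its x, 8 mm thick, end tabs 34 x 20 mm, waist 13 mm wide. Its outer end sticks out beyond the bed's front and can be pushed or pinched there. Home, its inner end touches the back stop and its centre is at x = -40 mm of the press; it starts 10 to 30 mm short of that.
- bar: The same test bar; origin at the centre of its underside.
- vial: Bystander: clear bottle with a white cap, 54 mm across, 95 mm tall, left of the press; origin at the centre of its underside.
- cup: Bystander: white open cup, 72 mm across, 51 mm tall, right of the press; origin at the centre of its underside.
- small_vial: Bystander: small dark vial, 27 mm across, 58 mm tall; origin at the centre of its underside.
Mind the look-alikes: they are no part of the job. Of the things that look like the bar, the smaller one is meant.

How it is judged:
By the outcome, as a careful person would: the job done as asked, in the order asked, and still so for the second after the job is handed in, with the robot touching nothing.
It also fails if it takes over 72 s, if anything falls off the work surface, if the arm or the gripper's body presses on something with over 40 N, if the wrist force passes 120 N, or if a joint passes its speed limit or range.

## Robot

A 7-joint arm with a two-finger parallel gripper is mounted at the origin on a cart in front of the work surface, level with it; the furniture and walls round the work are solid. World frame = base frame: x ahead of the robot, y to its left, z up, the work surface at z = 0. Lengths are in m, angles in rad, forces in N, time in s.
With the tool pointing down it reaches from about 0.425 to 0.925 m from the base axis. Payload 6.8 kg.
Tool frame: the origin (TCP) lies on the front face of the gripper's body, between the roots of the fingers; the fingertips stand 73 mm ahead of it and the grasp point (between the pads) lies 54 mm ahead of it; z points along the fingers, x is the direction in which the jaws open and shut, and the axes are right-handed (so a half turn about z gives the same grasp; the last joint's range is limited). The gripper opens to 85 mm and grips with 20 to 120 N. Pads are 22 mm wide; open, the fingers measure 114 mm over their backs; the gripper's body (76 mm by 85 mm) begins 54 mm behind the grasp point. The pads swing forward as they close: fully open they stand 13 mm farther back than shut.
Start: joints at [-1.413, 0.477, 0.022, 1.555, -0.011, 1.109, -0.083], TCP at [0.177, 0.651, 0.304] pointing down, gripper open.
Joint ranges: [-2.96, 2.96], [-0.34, 2.1], [-1.41, 1.46], [0.24, 2.44], [-1.37, 4.51], [0.17, 1.92], [-2.96, 2.96]. Speed limits (rad/s): [2.39, 2.39, 3.14, 3.14, 3.14, 3.14, 3.14].

## Interface

Orientations are given as a unit quaternion [w, x, y, z].
In Python, from station import get_obs, read_camera, hand_in gives the robot as it stands. The module is installed in compiled form; this text tells all that it offers.
- The arm moves only by the shell command python3 -m creep 'ROWS' [FORCE]. ROWS is JSON, a list that holds one entry, the list of rows, each a list of 7 numbers: the turn, a rotation vector about the tool's x, y, z in rad, then the shift along the tool's x, y, z in m, then the finger opening in m, from 0 to 0.0854. A call has 1 to 20 rows; each row shifts and turns the pose as measured when the row begins, along the tool's axes as they then stand; what a row does not reach is not made up. A row lasts 1/12 s, in which the tool goes at most 41.7 mm and 7.16 degrees, less where a joint would pass 70% of its speed; a pose out of reach is approached as far as the arm can. A call is refused whole if a number of a shift passes 0.0417 or a number of a turn 0.125, either way. A call with a gripper value outside its range is refused whole. The fingers move at their own pace and stop on an object; FORCE is the grip in N (left out, the last holds). Time passes only in rows, so rows that do not move let the fingers close. It gives the time, the measured TCP pose, the force and the opening at its end, in the units of the state.
- get_obs(): the state, without advancing time (a new reading comes with each control period).
- read_camera(name): name is "scene" or "top" or "wrist"; returns a dict with "color" (480x640x3 uint8, red, green, blue), "range_z" (480x640 float32, m along the optical axis (not along the pixel's ray), 0 where there is no reading), "fovy" (degrees; the focal length in pixels is half the picture's height over the tangent of half this angle, whatever the lens; pixels are square), "cx", "cy" (the principal point, pixels), "rvec" (rotation vector, rad) and "tvec" (3), from world to camera coordinates, as OpenCV has them. Camera axes: x right, y down, z forward; pixel columns grow to the right and rows downward; lengths in m; the calibration is good to about 2 mm. A picture is of the moment at which its call begins.
- hand_in(): hands the job in, once; it reports no verdict.
The state is a dict: "t": time; "q": joint angles; "joint_vel": joint speeds; "joint_torque": joint torques, N m; "eef_pos": TCP position; "tool_rot": TCP orientation; "contact_force": force on the tool from outside, world axes, zero at the start; "torque": the same for the moment, N m; "gripper_width": opening from 0.0 (shut) to 1.0 (fully open).
Only numpy, scipy, OpenCV 4.12 (cv2) and the standard library are available. Lean on these libraries where they do the work, as an engineer would, in place of code of your own. Each camera call takes 0.05 s, during which the arm holds its last target.

## Working session

There is one attempt and no reset: what is moved stays moved. The work goes in short steps, Python scripts to look and compute and a shell command to move; the robot and the scene stay as the last step left them, time stands still between calls to the robot, and variables do not carry over. Pictures are saved under pics/ and viewed, and the job is handed in when it is done.

```bash
mkdir -p pics; ls; cat > h.py <<'E'
import numpy as np, cv2
from station import get_obs, read_camera
def K(c):
    f=240/np.tan(np.radians(c['fovy'])/2); return np.array([[f,0,c['cx']],[0,f,c['cy']],[0,0,1]])
def RT(c): return cv2.Rodrigues(np.array(c['rvec'],float))[0],np.array(c['tvec'],float)
def pts(c):
    k=K(c);R,t=RT(c);v,u=np.mgrid[0:480,0:640];z=c['range_z']
    p=np.stack([(u-k[0,2])/k[0,0]*z,(v-k[1,2])/k[1,1]*z,z],-1)
    return (p-t)@R
def ray(c,u,v,h):
    k=K(c);R,t=RT(c);d=R.T@np.array([(u-k[0,2])/k[0,0],(v-k[1,2])/k[1,1],1]);o=-R.T@t
    return o+d*(h-o[2])/d[2]
def proj(c,p):
    k=K(c);R,t=RT(c);q=k@(R@np.array(p)+t);return q[:2]/q[2]
def save(c,n): cv2.imwrite('pics/'+n+'.png',c['color'][:,:,::-1])
E
python3 - <<'E'
from h import *
for n in ['scene','top','wrist']:
    c=read_camera(n);save(c,n+'0');R,t=RT(c);print(n,c['fovy'],c['cx'],c['cy'],-R.T@t)
o=get_obs();print(o)
E
```

```text
pics
scene 42.51980695818705 310.9631290234474 240.18239074974917 [-0.00977156 -0.66555811  0.92862164]
top 44.817658236488434 319.25214124990794 236.12142171062305 [0.41542091 0.02513362 1.35700164]
wrist 64.21776275668189 330.6985378310111 242.41698606296137 [0.10232445 0.67108994 0.37235747]
{'t': 0.15, 'q': array([-1.41307079,  0.47765635,  0.02232517,  1.55617944, -0.0114703 ,
        1.10927117, -0.08311324]), 'joint_vel': array([ 0.00030241, -0.00333268, -0.00022021, -0.00232278,  0.00111727,
       -0.0007209 , -0.00097964]), 'joint_torque': array([ 2.59456770e-03, -5.96925259e+01,  1.61023311e+00, -2.81494296e+01,
        1.26835980e-02,  6.50183661e-03, -1.13836526e-05]), 'eef_pos': array([0.17723093, 0.65097614, 0.3031366 ]), 'tool_rot': array([ 4.64801357e-04,  7.94565686e-01,  6.07177808e-01, -5.14206866e-04]), 'contact_force': array([ 0.6901212 , -0.4441741 , -0.44899744]), 'torque': array([-0.01326904, -0.01034642, -0.04046007]), 'gripper_width': 1.000647424562522}
```

View pics/scene0.png

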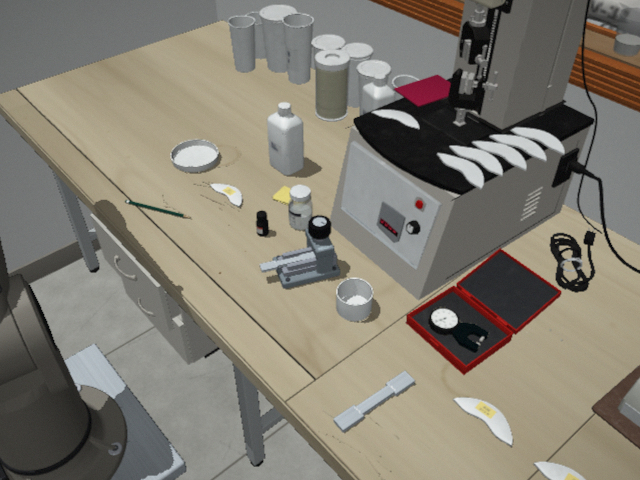

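View pics/top0.png

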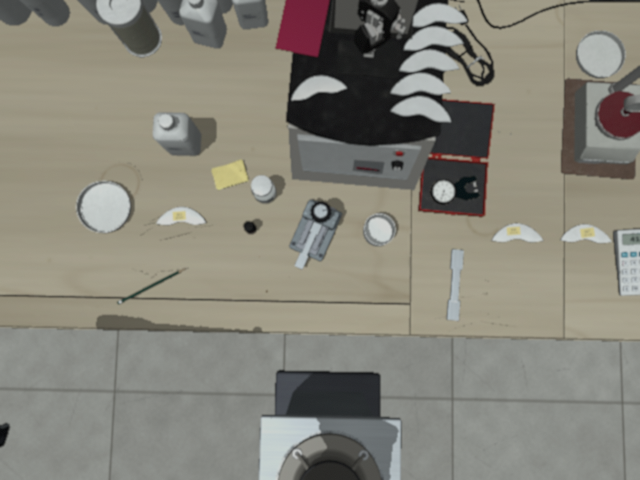

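View pics/wrist0.png

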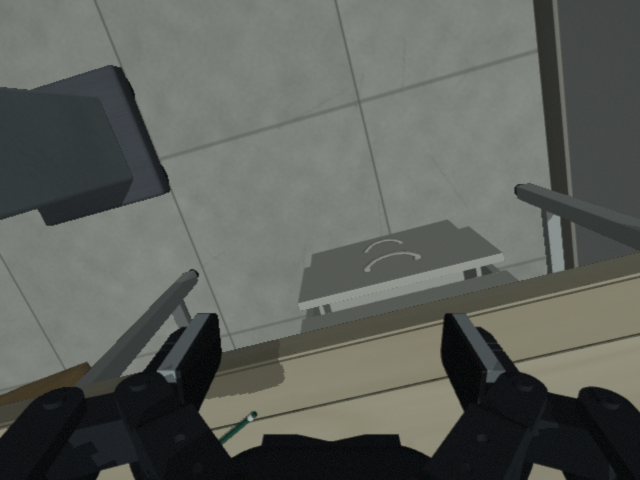

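The top view shows the knob near (320,211) with the bar's outer end near (302,264). The vial is at (263,188), the small vial at (250,227) and the cup at (380,229). The larger bar at (455,285) is the decoy. Next I'll measure these.

```bash
python3 - <<'E'
from h import *
for n in ['top','scene']:
    c=read_camera(n);P=pts(c)
    if n=='top': x0,x1,y0,y1=230,410,160,280
    else: x0,x1,y0,y1=240,400,170,330
    im=cv2.resize(c['color'][y0:y1,x0:x1,::-1],None,fx=4 if n=='top' else 3.7,fy=4 if n=='top' else 3.7,interpolation=cv2.INTER_CUBIC);cv2.imwrite('pics/%s_z.png'%n,im)
    reg=np.zeros((480,640),bool);reg[y0:y1,x0:x1]=1
    if n=='top': reg[:, 345:]=0; reg[:,:285]=0; reg[:197]=0
    else: reg[:,345:]=0; reg[:213]=0; reg[:,:258]=0;
    h=P[...,2]
    for a,b in [(.115,.13),(.075,.09),(.034,.0405),(.0405,.046)]:
        m=reg&(h>a)&(h<b); print(n,a,b,m.sum(),P[m].mean(0).round(4),np.ptp(P[m],axis=0).round(3))
    m=reg&(c['color'].max(2)<60)&(h>.09); 
    print('dark',m.sum(),np.argwhere(m).mean(0)[::-1], P[m].mean(0))
    np.savez(n+'.npz',**{k:c[k] for k in c})
E
```

```text
top 0.115 0.13 325 [0.6027 0.0325 0.1253] [0.046 0.045 0.014]
top 0.075 0.09 298 [0.6    0.0316 0.0828] [0.063 0.08  0.015]
top 0.034 0.0405 294 [0.5401 0.0585 0.0378] [0.141 0.093 0.006]
top 0.0405 0.046 298 [0.553  0.0541 0.0428] [0.151 0.084 0.005]
dark 145 [321.2137931  212.48275862] [0.59952471 0.0313925  0.13398549]
scene 0.115 0.13 314 [0.6002 0.0276 0.123 ] [0.045 0.045 0.013]
scene 0.075 0.09 318 [0.5932 0.0158 0.0807] [0.051 0.082 0.012]
scene 0.034 0.0405 718 [0.5652 0.0569 0.0375] [0.214 0.308 0.006]
scene 0.0405 0.046 331 [0.5912 0.0464 0.0425] [0.211 0.303 0.005]
dark 326 [319.1595092  229.26380368] [0.59204017 0.01708811 0.12039633]
```

View pics/top_z.png

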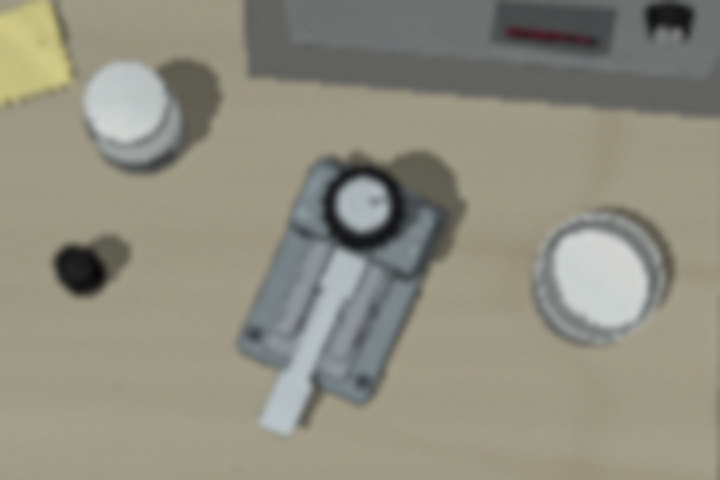

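View pics/scene_z.png

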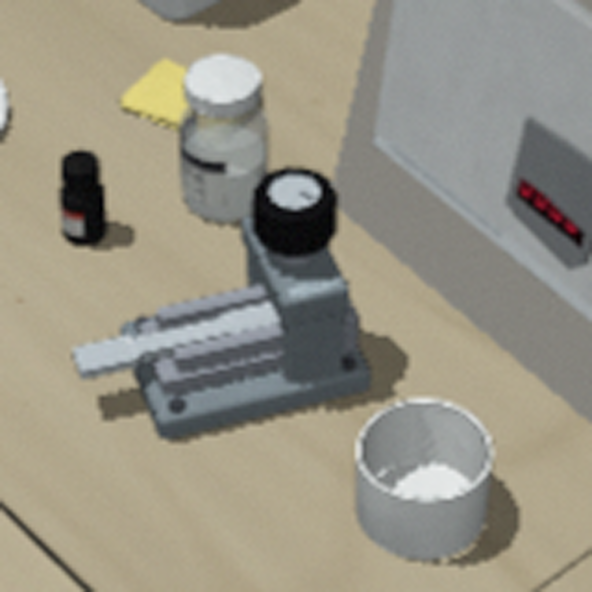

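The enlargements show the press axis tilted, with its mouth toward the robot and slightly left. The bar is the bright strip from crop (345,260) to (280,430). The vial, small vial and cup are well clear of it.

```bash
python3 - <<'E'
from h import *
for n in ['top','scene']:
    c=dict(np.load(n+'.npz'));c['fovy']=float(c['fovy'])
    col=c['color'].astype(int);P=pts(c);r,g,b=col[...,0],col[...,1],col[...,2]
    m=((col.min(2)>(155 if n=='top' else 165))&(b>=r)).astype(np.uint8)
    box=(290,335,220,275) if n=='top' else (255,325,245,280)
    mm=np.zeros_like(m);x0,x1,y0,y1=box;mm[y0:y1,x0:x1]=m[y0:y1,x0:x1]
    k,l,s,ce=cv2.connectedComponentsWithStats(mm);i=1+np.argmax(s[1:,4]);print(n,s[i],col[y1-20:y1-10,300].tolist()[:2])
    uv=np.argwhere(l==i)[:,::-1]
    W=np.array([ray(c,u,v,.038) for u,v in uv])[:,:2].astype(np.float32)
    vx,vy,a,bb=cv2.fitLine(W,cv2.DIST_HUBER,0,.001,.001).ravel()
    if vx<0: vx,vy=-vx,-vy
    print('bar ang',np.degrees(np.arctan2(vy,vx)),'pt',a,bb,cv2.minAreaRect(W))
    s_=(W-[a,bb])@[vx,vy];e=np.array([a,bb])+s_.min()*np.array([vx,vy]);print('outer end',e,s_.min(),s_.max())
    # knob cap: bright disc at z=.124
    box=(308,335,200,225) if n=='top' else (308,335,214,230)
    x0,x1,y0,y1=box;mk=np.zeros_like(m);mk[y0:y1,x0:x1]=(col.min(2)>130)[y0:y1,x0:x1]
    k,l2,s2,ce=cv2.connectedComponentsWithStats(mk);i=1+np.argmax(s2[1:,4]);print('cap',s2[i],ce[i],ray(c,*ce[i],.124))
    for nm,(u,v) in {'vial':(263,188),'small':(250,227),'cup':(380,229)}.items():
        if n=='top':print(nm,ray(c,u,v,{'vial':.095,'small':.058,'cup':.051}[nm]),P[v-2:v+3,u-2:u+3,2].mean())
    mk=(P[...,2]>.116)&(P[...,2]<.13); mk[:, :300]=0; mk[:,345:]=0; mk[:195]=0;mk[235:]=0
    W=P[mk][:,:2].astype(np.float32); print('knob circ',cv2.minEnclosingCircle(W),mk.sum())
E
```

```text
top [295 223  26  46 311] [[176, 185, 189], [180, 189, 193]]
bar ang -22.74347 pt 0.5353641 0.06244338 ((0.5376334190368652, 0.06069158762693405), (0.01936197839677334, 0.10837718844413757), 66.6934814453125)
outer end [0.48789725 0.08234152] -0.051468812 0.05694909
cap [315 205  12  13 116] [320.35344828 210.68965517] [0.60475781 0.03330925 0.124     ]
vial [0.65706604 0.16086424 0.095     ] 0.09640361189147986
small [0.57449271 0.19123999 0.058     ] 0.058626648482256336
cup [ 0.57698313 -0.10182017  0.051     ] 0.0035161366635797194
knob circ ((0.6037054061889648, 0.03305261582136154), 0.02339201234281063) 324
scene [260 252  55  18 276] [[140, 147, 153], [152, 159, 170]]
bar ang -22.013851 pt 0.53722495 0.058367647 ((0.539716899394989, 0.0581829734146595), (0.018082797527313232, 0.11446376889944077), 68.72083282470703)
outer end [0.4863771  0.07892581] -0.054846533 0.059597895
cap [313 218  14   8  89] [319.11235955 221.49438202] [0.60480963 0.03169153 0.124     ]
knob circ ((0.6430867314338684, 0.04606658220291138), 0.06759960949420929) 310
```

```bash
python3 - <<'E'
from h import *
for n in ['top','scene']:
    c=dict(np.load(n+'.npz'));c['fovy']=float(c['fovy']);P=pts(c)
    d=np.hypot(P[...,0]-.6045,P[...,1]-.0325)
    for h in (.13,.16,.2,.25,.3):
        m=(P[...,2]>h)&(P[...,0]>.3)&(P[...,0]<1.2)&(abs(P[...,1]-.03)<.2)&(c['range_z']>0)
        i=np.argmin(np.where(m,d,9));print(n,h,m.sum(),d.flat[i].round(3),P.reshape(-1,3)[i].round(3))
E
python3 -m creep '[[[0,0,0.063,0,0,0,0],[0,0,0.063,0,0,0,0],[0,0,0,0,0,0,0]]]' 30
```

```text
top 0.13 23407 0.003 [0.603 0.03  0.13 ]
top 0.16 22652 0.108 [0.713 0.028 0.162]
top 0.2 21476 0.115 [0.718 0.016 0.2  ]
top 0.25 20081 0.118 [0.72  0.011 0.274]
top 0.3 2930 0.272 [ 0.868 -0.036  0.334]
scene 0.13 33682 0.101 [0.704 0.012 0.138]
scene 0.16 32382 0.107 [0.711 0.016 0.169]
scene 0.2 30187 0.114 [0.719 0.03  0.208]
scene 0.25 27092 0.116 [0.719 0.01  0.27 ]
scene 0.3 14739 0.271 [ 0.866 -0.04   0.336]
t: 0.5
eef_pos: [0.1773, 0.6508, 0.3028]
tool_rot: [0.001, 0.833, 0.554, -0.001]
contact_force: [0.1, 0.2, 0.4]
gripper_width: 0.6
```

```bash
python3 -m creep '[[[0,0,0,-0.0256,0.0291,0,0],[0,0,0,-0.0256,0.0291,0,0],[0,0,0,-0.0256,0.0291,0,0],[0,0,0,-0.0256,0.0291,0,0],[0,0,0,-0.0256,0.0291,0,0],[0,0,0,-0.0256,0.0291,0,0],[0,0,0,-0.0256,0.0291,0,0],[0,0,0,-0.0256,0.0291,0,0],[0,0,0,-0.0256,0.0291,0,0],[0,0,0,-0.0256,0.0291,0,0],[0,0,0,-0.0256,0.0291,0,0],[0,0,0,-0.0256,0.0291,0,0],[0,0,0,-0.0256,0.0291,0,0],[0,0,0,-0.0256,0.0291,0,0],[0,0,0,-0.0256,0.0291,0,0],[0,0,0,0,0,0,0]]]'
cat > w.py <<'E'
from h import *
import sys
o=get_obs();q=np.array(o['tool_rot']);x=2*q[1]**2+2*q[0]**2-1;y=2*(q[1]*q[2]+q[0]*q[3])
yaw=np.degrees(np.arctan2(y,x));p=np.array(o['eef_pos'])
th=np.radians(float(sys.argv[1]) if len(sys.argv)>1 else -22.4);d=np.array([np.cos(th),np.sin(th)]);n=np.array([-d[1],d[0]])
r=p[:2]-[.6045,.0325]
print('t',o['t'],'p',p.round(4),'yaw',yaw.round(2),'press xy',(r@d).round(4),(r@n).round(4),'q',np.round(o['q'],2),'F',np.round(o['contact_force'],1),'T',np.round(o['torque'],3),'w',round(o['gripper_width'],3),'quat',q.round(3))
E
python3 w.py
```

```text
t: 1.83
eef_pos: [0.4475, 0.1107, 0.3016]
tool_rot: [-0.001, 0.821, 0.571, 0.003]
contact_force: [-0.9, 0.3, 0.2]
gripper_width: 0.002
t 1.8333 p [0.4475 0.1107 0.3016] yaw 69.65 press xy -0.175 0.0125 q [-0.72  0.12  0.38  2.07 -0.06  0.96  0.9 ] F [-0.9  0.3  0.2] T [ 0.013  0.026 -0.046] w 0.002 quat [-0.001  0.821  0.571  0.003]
```

```bash
python3 -m creep '[[[0,0,0.036,-0.0125,0,0,0],[0,0,0,0,0,0,0],[0,0,0,0,0,0,0]]]'; python3 w.py; python3 - <<'E'
from h import *
c=read_camera('wrist');save(c,'wrist1');np.savez('wrist1.npz',**c)
E
```

```text
t: 2.08
eef_pos: [0.443, 0.096, 0.3017]
tool_rot: [-0.001, 0.833, 0.554, 0.003]
contact_force: [0.3, -0.8, -0.8]
gripper_width: 0.006
t 2.0833 p [0.443  0.096  0.3017] yaw 67.26 press xy -0.1736 -0.0028 q [-0.71  0.1   0.39  2.09 -0.05  0.96  0.88] F [ 0.3 -0.8 -0.8] T [ 0.02  -0.012  0.034] w 0.006 quat [-0.001  0.833  0.554  0.003]
```

View pics/wrist1.png

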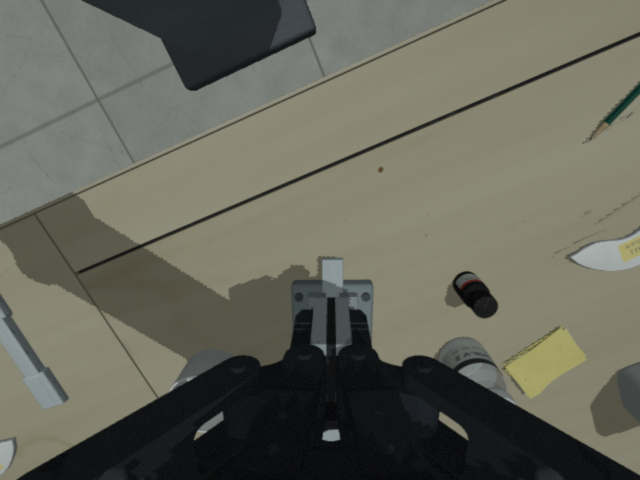

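The wrist view looks along the guide. The bar's outer end spans about (322–343, 258) and the press's front edge is at row 281. The image is almost square to the bar, so the yaw is right.

```bash
python3 - <<'E'
from h import *
c=dict(np.load('wrist1.npz'));c['fovy']=float(c['fovy'])
th=np.radians(-22.4);d=np.array([np.cos(th),np.sin(th)]);n=np.array([-d[1],d[0]])
def f(u,v,h):
    p=ray(c,u,v,h)[:2];r=p-[.6045,.0325];return p.round(4),(r@d).round(4),(r@n).round(4)
col=c['color'].astype(int)
g=col.min(2)
print(g[252:266,332]); print(g[268,312:352]); print(g[284,286:380:3]); print(g[320,310:356])
print('end',f(332,258,.038)); 
m=((g>140)&(col[...,2]>=col[...,0])).astype(np.uint8);m[:250]=0;m[281:]=0;m[:,:310]=0;m[:,355:]=0
ys,xs=np.nonzero(m);print(xs.min(),xs.max(),ys.min(),ys.max())
for v in range(258,280,4):
    x=xs[ys==v]
    if len(x):print(v,f(x.min(),v,.038),f(x.max(),v,.038))
E
```

```text
[116 115 115 110  84  77  83  99 135 142 141 142 142 141]
[113 113 113 113 112 106  84  74  74  84 120 136 139 138 140 140 139 139
 139 140 141 143 140 139 140 139 138 139 140 139 130 119 113 115 116 115
 115 114 115 114]
[ 73  73  56  54  55  53  54  52  53  55  54  53  77  89  88  90  97 138
 140  91  79  76  79  78  80  82  79  79  77 108 115 114]
[12 21 52 69 72 73 74 74 72 73 73 74 73 73 74 71 52 29 12 13 18 12 17 11
 18 41 67 73 73 72 72 73 73 73 73 72 73 73 72 53 31 19 20 14 15 13]
end (array([0.4856, 0.0805]), np.float64(-0.1282), np.float64(-0.001))
327 340 261 280
262 (array([0.4889, 0.0781]), np.float64(-0.1242), np.float64(-0.0019)) (array([0.49  , 0.0806]), np.float64(-0.1242), np.float64(0.0009))
266 (array([0.4929, 0.0774]), np.float64(-0.1202), np.float64(-0.001)) (array([0.4937, 0.0791]), np.float64(-0.1202), np.float64(0.0009))
270 (array([0.4948, 0.0715]), np.float64(-0.1163), np.float64(-0.0057)) (array([0.497 , 0.0767]), np.float64(-0.1162), np.float64(-0.0001))
274 (array([0.5004, 0.0743]), np.float64(-0.1122), np.float64(-0.0011)) (array([0.5011, 0.076 ]), np.float64(-0.1122), np.float64(0.0008))
278 (array([0.5041, 0.0727]), np.float64(-0.1081), np.float64(-0.0011)) (array([0.5049, 0.0744]), np.float64(-0.1081), np.float64(0.0008))
```

```bash
python3 -m creep '[[[0,0,0,0.002,0,0.03,0],[0,0,0,0,0,0.03,0],[0,0,0,0,0,0.03,0],[0,0,0,0,0,0.03,0],[0,0,0,0,0,0.03,0],[0,0,0,0,0,0.03,0],[0,0,0,0,0,0.018,0],[0,0,0,0,0,0,0],[0,0,0,0,0,0,0]]]'; python3 w.py
```

```text
t: 2.88
eef_pos: [0.4441, 0.1128, 0.0982]
tool_rot: [-0.003, 0.826, 0.564, 0.007]
contact_force: [0.5, 0.3, 0.1]
gripper_width: -0.0
t 2.8833 p [0.4441 0.1128 0.0982] yaw 68.7 press xy -0.1789 0.0132 q [-0.59  0.47  0.26  2.23 -0.29  0.46  1.09] F [0.5 0.3 0.1] T [-0.025  0.     0.053] w -0.0 quat [-0.003  0.826  0.564  0.007]
```

```bash
python3 -m creep '[[[0,0,0.02,-0.014,0.005,0,0],[0,0,0,0,0.005,0.002,0],[0,0,0,0,0.005,0,0],[0,0,0,0,0,0,0]]]'; python3 w.py
```

```text
t: 3.22
eef_pos: [0.4551, 0.0976, 0.0995]
tool_rot: [-0.003, 0.829, 0.558, 0.01]
contact_force: [-0.3, 0.7, 0.0]
gripper_width: -0.0
t 3.2167 p [0.4551 0.0976 0.0995] yaw 67.91 press xy -0.163 0.0033 q [-0.55  0.47  0.26  2.22 -0.29  0.46  1.12] F [-0.3  0.7  0. ] T [-0.001 -0.019  0.004] w -0.0 quat [-0.003  0.829  0.558  0.01 ]
```

```bash
python3 -m creep '[[[0.006,-0.02,0.005,-0.004,0.006,0.003,0],[0,0,0,0,0.006,0.002,0],[0,0,0,0,0,0,0]]]'; python3 w.py
```

```text
t: 3.47
eef_pos: [0.4675, 0.0906, 0.0962]
tool_rot: [0.0, 0.83, 0.557, 0.002]
contact_force: [0.4, 0.5, 0.7]
gripper_width: 0.001
t 3.4667 p [0.4675 0.0906 0.0962] yaw 67.72 press xy -0.1488 0.0015 q [-0.55  0.5   0.27  2.19 -0.28  0.49  1.13] F [0.4 0.5 0.7] T [-0.045 -0.034  0.081] w 0.001 quat [0.    0.83  0.557 0.002]
```

```bash
python3 -m creep '[[[0,0,0,-0.001,0.004,0,0],[0,0,0,-0.001,0.004,0,0],[0,0,0,0,0.004,0,0],[0,0,0,0,0.004,0,0],[0,0,0,0,0.004,0,0],[0,0,0,0,0.004,0,0],[0,0,0,0,0,0,0]]]'; python3 w.py;  python3 - <<'E'
from h import *
c=read_camera('scene');cv2.imwrite('pics/s2.png',cv2.resize(c['color'][170:330,240:400,::-1],None,fx=3.7,fy=3.7,interpolation=cv2.INTER_CUBIC))
E
```

```text
t: 4.05
eef_pos: [0.4913, 0.0788, 0.0961]
tool_rot: [0.0, 0.83, 0.557, 0.001]
contact_force: [-0.5, 0.5, 0.3]
gripper_width: -0.001
t 4.05 p [0.4913 0.0788 0.0961] yaw 67.75 press xy -0.1223 -0.0004 q [-0.5   0.52  0.27  2.14 -0.28  0.51  1.16] F [-0.5  0.5  0.3] T [0.035 0.036 0.019] w -0.001 quat [0.    0.83  0.557 0.001]
```

View pics/s2.png

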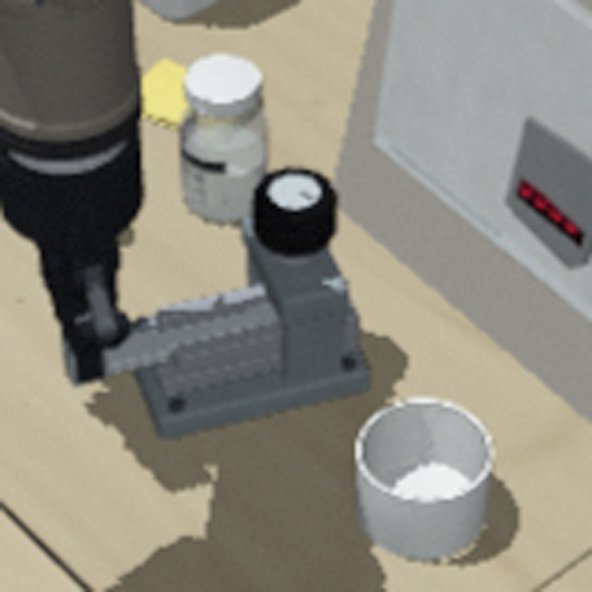

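The fingertips (crop about (85,370)) are on the bar's outer end and the bar has already moved in. I'll keep pushing in small steps until it meets the stop.

```bash
for i in 1; do python3 -m creep '[[[0,0,0,0,0.004,0,0],[0,0,0,0,0.003,0,0],[0,0,0,0,0.002,0,0]]]'; python3 w.py; done; python3 -m creep '[[[0,0,0,0,0.002,0,0],[0,0,0,0,0.002,0,0]]]'; python3 w.py
```

```text
t: 4.35
eef_pos: [0.499, 0.0754, 0.0958]
tool_rot: [-0.0, 0.83, 0.558, 0.0]
contact_force: [-0.9, 0.4, 0.2]
gripper_width: 0.003
t 4.35 p [0.499  0.0754 0.0958] yaw 67.78 press xy -0.1139 -0.0005 q [-0.49  0.53  0.27  2.12 -0.28  0.52  1.17] F [-0.9  0.4  0.2] T [ 0.031  0.067 -0.016] w 0.003 quat [-0.     0.83   0.558  0.   ]
t: 4.52
eef_pos: [0.5018, 0.0743, 0.0956]
tool_rot: [-0.002, 0.83, 0.558, -0.001]
contact_force: [-8.0, 4.8, 5.6]
gripper_width: -0.0
t 4.5167 p [0.5018 0.0743 0.0956] yaw 67.81 press xy -0.1109 -0.0005 q [-0.49  0.53  0.27  2.12 -0.28  0.53  1.17] F [-8.   4.8  5.6] T [0.876 1.714 0.068] w -0.0 quat [-0.002  0.83   0.558 -0.001]
```

```bash
python3 -m creep '[[[0,0,0,0,0.002,0,0],[0,0,0,0,0.001,0,0]]]'; python3 w.py; python3 -m creep '[[[0,0,0,0,-0.01,0,0],[0,0,0,0,-0.02,0,0],[0,0,0,0,-0.01,0,0],[0,0,0,0,0,-0.03,0],[0,0,0,0,0,-0.035,0],[0,0,0,0,0,-0.035,0.085],[0,0,0,0,0,-0.035,0.085],[0,0,0,0,0,0,0.085],[0,0,0,0,0,0,0.085]]]'; python3 w.py
python3 - <<'E'
from h import *
for n in ('scene','top','wrist'):
    c=read_camera(n);np.savez(n+'3.npz',**c)
    if n=='wrist': save(c,'wrist3')
    else:
        s=(slice(170,330),slice(240,400)) if n=='scene' else (slice(160,280),slice(230,410))
        cv2.imwrite('pics/%s3.png'%n,cv2.resize(c['color'][s][...,::-1],None,fx=3.7,fy=3.7,interpolation=cv2.INTER_CUBIC))
E
```

```text
t: 4.68
eef_pos: [0.502, 0.0742, 0.0952]
tool_rot: [-0.004, 0.83, 0.558, -0.003]
contact_force: [-1.5, 0.6, 1.6]
gripper_width: -0.001
t 4.6833 p [0.502  0.0742 0.0952] yaw 67.89 press xy -0.1106 -0.0005 q [-0.48  0.53  0.27  2.11 -0.28  0.54  1.18] F [-1.5  0.6  1.6] T [ 0.168  0.332 -0.064] w -0.001 quat [-0.004  0.83   0.558 -0.003]
t: 5.43
eef_pos: [0.4616, 0.09, 0.2348]
tool_rot: [-0.003, 0.829, 0.559, -0.004]
contact_force: [-1.2, -0.3, -0.1]
gripper_width: 0.561
t 5.4333 p [0.4616 0.09   0.2348] yaw 67.94 press xy -0.154 -0.0013 q [-0.66  0.24  0.39  2.12 -0.13  0.82  1.  ] F [-1.2 -0.3 -0.1] T [ 0.006 -0.025 -0.027] w 0.561 quat [-0.003  0.829  0.559 -0.004]
```

View pics/wrist3.png

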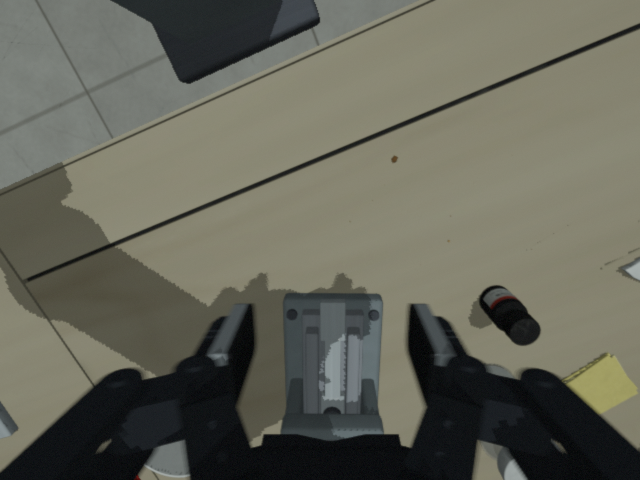

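View pics/scene3.png

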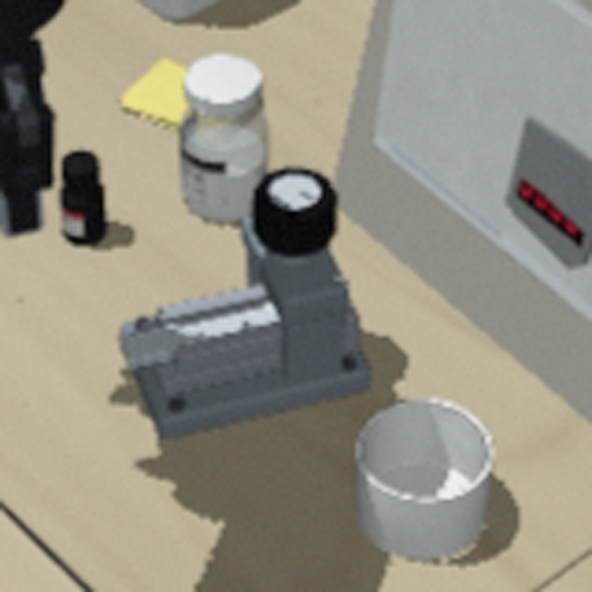

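The bar is now nearly flush with the front of the press. In the wrist view its end is at row ~303 and the press's front edge at row ~294. I'll measure it.

```bash
python3 - <<'E'
from h import *
c=dict(np.load('wrist3.npz'));c['fovy']=float(c['fovy'])
th=np.radians(-22.4);d=np.array([np.cos(th),np.sin(th)]);n=np.array([-d[1],d[0]])
def f(u,v,h):
    r=ray(c,u,v,h)[:2]-[.6045,.0325];return (r@d).round(4),(r@n).round(4)
print(c['color'].min(2)[286:312,333]);print(c['color'].min(2)[310,310:356])
for v in (294,301,303,305): print(v,f(333,v,.038),f(333,v,.02))
cv2.imwrite('pics/w3z.png',cv2.resize(c['color'][280:440,270:400,::-1],None,fx=3.7,fy=3.7,interpolation=cv2.INTER_CUBIC))
E
```

```text
[83 74 72 73 73 74 70 55 43 45 45 47 50 62 64 67 75 87 90 93 91 92 91 92
 92 91]
[53 52 52 53 52 54 52 52 54 58 78 88 89 91 88 89 89 89 89 89 89 89 91 92
 90 90 90 90 89 90 88 90 89 89 85 68 56 54 52 53 51 54 52 53 54 53]
294 (np.float64(-0.107), np.float64(-0.0006)) (np.float64(-0.0987), np.float64(-0.0006))
301 (np.float64(-0.1012), np.float64(-0.0006)) (np.float64(-0.0924), np.float64(-0.0005))
303 (np.float64(-0.0995), np.float64(-0.0006)) (np.float64(-0.0906), np.float64(-0.0005))
305 (np.float64(-0.0978), np.float64(-0.0006)) (np.float64(-0.0888), np.float64(-0.0005))
```

View pics/w3z.png

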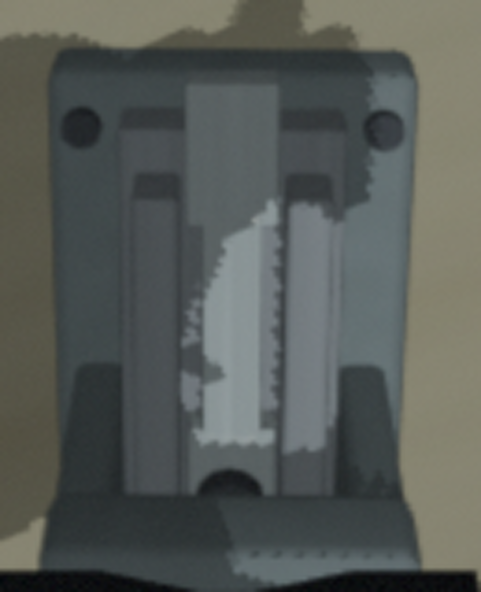

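The bar's end measures −0.0995 to −0.101 against a home value of −0.100. It also stopped at 11 N with the fingers at the expected place, so it is home. Now the knob: I'll pre-turn counter-clockwise above it so there is room to turn clockwise while keeping the camera away from the instrument.

```bash
python3 -m creep '[[[0,0,-0.122,0,0,-0.015,0.085],[0,0,-0.122,0,0,-0.015,0.085],[0,0,-0.122,0,0,-0.01,0.085],[0,0,-0.122,0,0,0,0.085],[0,0,-0.122,0,0,0,0.085],[0,0,-0.122,0,0,0,0.085],[0,0,-0.122,0,0,0,0.085],[0,0,-0.122,0,0,0,0.085],[0,0,-0.122,0,0,0,0.085],[0,0,0,0,0,0,0.085]]]'; python3 w.py
cat > kn.py <<'E'
from h import *
o=get_obs();R=cv2.Rodrigues(np.zeros(3))[0]
from scipy.spatial.transform import Rotation as Ro
q=o['tool_rot'];R=Ro.from_quat([q[1],q[2],q[3],q[0]])
print('to knob in tool (xyz, TCP z .26):',R.inv().apply(np.array([.6045,.0325,.26])-o['eef_pos']).round(4),'upright fix rotvec',np.cross([0,0,1],R.inv().apply([0,0,-1])).round(4))
E
python3 kn.py
```

```text
t: 6.42
eef_pos: [0.4544, 0.0877, 0.2592]
tool_rot: [-0.016, 0.402, 0.916, -0.014]
contact_force: [-0.2, 0.0, -0.0]
gripper_width: 0.997
t 6.4167 p [0.4544 0.0877 0.2592] yaw 132.59 press xy -0.1598 -0.0062 q [-0.53  0.2   0.24  2.08 -0.06  0.91  2.05] F [-0.2  0.  -0. ] T [-0.01  -0.024 -0.014] w 0.997 quat [-0.016  0.402  0.916 -0.014]
to knob in tool (xyz, TCP z .26): [-0.1421  0.073  -0.006 ] upright fix rotvec [-0.0381 -0.0174  0.    ]
```

```bash
python3 -m creep '[[[-0.038,-0.017,0,-0.024,0.012,0,0.085],[0,0,0,-0.024,0.012,0,0.085],[0,0,0,-0.024,0.012,0,0.085],[0,0,0,-0.024,0.012,0,0.085],[0,0,0,-0.024,0.012,0,0.085],[0,0,0,-0.022,0.012,0,0.085],[0,0,0,0,0,0,0.085],[0,0,0,0,0,0,0.085]]]'; python3 w.py;python3 kn.py
```

```text
t: 7.08
eef_pos: [0.6039, 0.0277, 0.2446]
tool_rot: [-0.008, 0.415, 0.91, -0.006]
contact_force: [0.5, -0.9, -0.2]
gripper_width: 0.997
t 7.0833 p [0.6039 0.0277 0.2446] yaw 130.98 press xy 0.0013 -0.0047 q [-0.36  0.44  0.28  1.79 -0.14  0.95  2.26] F [ 0.5 -0.9 -0.2] T [ 0.028 -0.028 -0.033] w 0.997 quat [-0.008  0.415  0.91  -0.006]
to knob in tool (xyz, TCP z .26): [ 0.0034  0.0033 -0.0155] upright fix rotvec [-0.0172 -0.0089  0.    ]
```

```bash
python3 -m creep '[[[-0.017,-0.009,0,0.0034,0.0033,0,0.085],[0,0,0,0,0,0.02,0.085],[0,0,0,0,0,0.02,0.085],[0,0,0,0,0,0,0.085]]]'; python3 w.py;python3 kn.py
```

```text
t: 7.42
eef_pos: [0.6013, 0.0347, 0.2014]
tool_rot: [-0.0, 0.418, 0.909, 0.001]
contact_force: [-1.0, 1.4, -0.6]
gripper_width: 0.996
t 7.4167 p [0.6013 0.0347 0.2014] yaw 130.62 press xy -0.0038 0.0008 q [-0.36  0.48  0.26  1.84 -0.16  0.84  2.26] F [-1.   1.4 -0.6] T [ 0.038  0.018 -0.05 ] w 0.996 quat [-0.     0.418  0.909  0.001]
to knob in tool (xyz, TCP z .26): [-0.0037  0.001  -0.0586] upright fix rotvec [ 0.0007 -0.0009  0.    ]
```

```bash
python3 -m creep '[[[0,0,0,-0.0037,0.001,0,0.085],[0,0,0,0,0,0.015,0.085],[0,0,0,0,0,0.015,0.085],[0,0,0,0,0,0.01,0.085],[0,0,0,0,0,0,0.085]]]'; python3 w.py;python3 kn.py; python3 - <<'E'
from h import *
for n in ('scene','wrist'):
    c=read_camera(n)
    if n=='wrist': save(c,'wrist4')
    else:
        cv2.imwrite('pics/scene4.png',cv2.resize(c['color'][170:330,240:400][...,::-1],None,fx=3.7,fy=3.7,interpolation=cv2.INTER_CUBIC))
E
```

```text
t: 7.83
eef_pos: [0.6036, 0.0354, 0.1636]
tool_rot: [0.001, 0.418, 0.909, 0.002]
contact_force: [-1.5, -0.0, -0.8]
gripper_width: 0.996
t 7.8333 p [0.6036 0.0354 0.1636] yaw 130.6 press xy -0.0019 0.0023 q [-0.35  0.53  0.25  1.86 -0.18  0.77  2.28] F [-1.5 -0.  -0.8] T [0.041 0.06  0.066] w 0.996 quat [0.001 0.418 0.909 0.002]
to knob in tool (xyz, TCP z .26): [-0.0027 -0.0008 -0.0964] upright fix rotvec [ 0.0047 -0.0007  0.    ]
```

View pics/scene4.png

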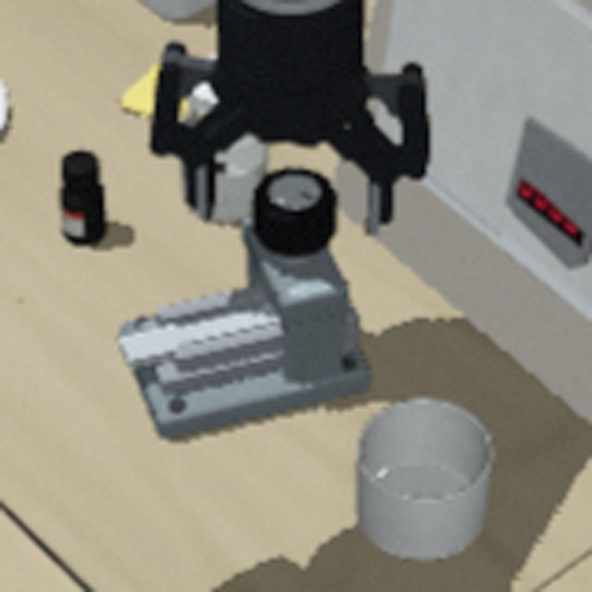

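View pics/wrist4.png

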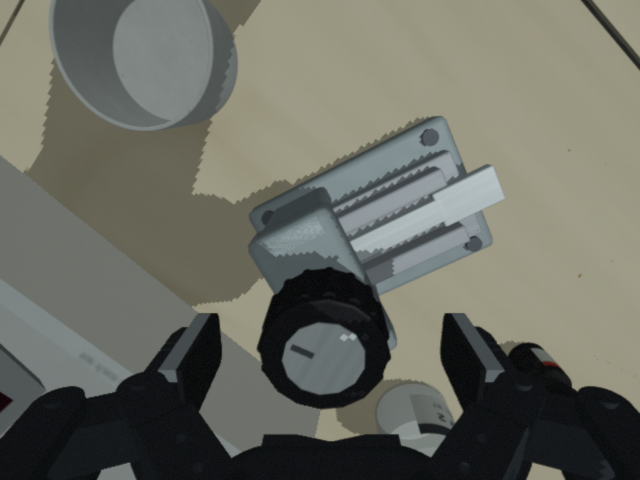

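The knob at (325,350) sits between the pads at 190 and 465, about 2 mm off centre along −x, which agrees with the numbers. I'll correct that, go down 5 mm and close.

```bash
python3 -m creep '[[[0.004,0,0,-0.0027,-0.0008,0.003,0.085],[0,0,0,0,0,0.003,0.085],[0,0,0,0,0,0,0.085]]]'; python3 w.py;python3 kn.py; python3 -m creep '[[[0,0,0,0,0,0,0.05],[0,0,0,0,0,0,0.05],[0,0,0,0,0,0,0.05],[0,0,0,0,0,0,0.05],[0,0,0,0,0,0,0.05]]]' 50; python3 w.py
```

```text
t: 8.18
eef_pos: [0.6073, 0.0326, 0.1615]
tool_rot: [0.003, 0.418, 0.908, 0.002]
contact_force: [-0.0, -0.3, 0.8]
gripper_width: 0.994
t 8.1833 p [0.6073 0.0326 0.1615] yaw 130.58 press xy 0.0026 0.0012 q [-0.34  0.54  0.25  1.85 -0.18  0.76  2.28] F [-0.  -0.3  0.8] T [0.017 0.013 0.009] w 0.994 quat [0.003 0.418 0.908 0.002]
to knob in tool (xyz, TCP z .26): [ 0.0015 -0.0016 -0.0985] upright fix rotvec [ 0.006   0.0029 -0.    ]
t: 8.6
eef_pos: [0.6081, 0.0324, 0.1627]
tool_rot: [0.003, 0.418, 0.908, 0.003]
contact_force: [-0.5, 0.5, -0.9]
gripper_width: 0.585
t 8.6 p [0.6081 0.0324 0.1627] yaw 130.55 press xy 0.0033 0.0012 q [-0.34  0.54  0.25  1.85 -0.18  0.76  2.28] F [-0.5  0.5 -0.9] T [ 0.027 -0.002 -0.018] w 0.585 quat [0.003 0.418 0.908 0.003]
```

```bash
python3 kn.py; python3 -m creep '[[[0.005,0.003,0,0.002,-0.002,0.004,0.05],[0,0,0,0,0,0.002,0.05]]]'; python3 kn.py; python3 -m creep '[[[0,0,0,0,0,0.001,0.044],[0,0,0,0,0,0,0.04],[0,0,0,0,0,0,0.04]]]' 60; python3 w.py;python3 kn.py
```

```text
to knob in tool (xyz, TCP z .26): [ 0.002  -0.0019 -0.0973] upright fix rotvec [ 0.0075  0.0039 -0.    ]
t: 8.77
eef_pos: [0.6053, 0.0326, 0.1568]
tool_rot: [0.001, 0.418, 0.908, 0.001]
contact_force: [-0.1, -0.2, 0.2]
gripper_width: 0.584
to knob in tool (xyz, TCP z .26): [ 0.0003 -0.0004 -0.1032] upright fix rotvec [ 0.003   0.0011 -0.    ]
t: 9.02
eef_pos: [0.605, 0.033, 0.1557]
tool_rot: [0.001, 0.418, 0.908, 0.001]
contact_force: [0.1, 0.3, 1.6]
gripper_width: 0.501
t 9.0167 p [0.605  0.033  0.1557] yaw 130.55 press xy 0.0003 0.0006 q [-0.34  0.55  0.24  1.86 -0.19  0.75  2.29] F [0.1 0.3 1.6] T [0.023 0.06  0.03 ] w 0.501 quat [0.001 0.418 0.908 0.001]
to knob in tool (xyz, TCP z .26): [-0.     -0.0004 -0.1043] upright fix rotvec [ 0.0024 -0.      0.    ]
```

```bash
python3 -m creep '[[[0,0,0,0,0,0,0.035],[0,0,0,0,0,0,0.035]]]' 60; python3 w.py
```

```text
t: 9.18
eef_pos: [0.605, 0.033, 0.1556]
tool_rot: [0.0, 0.418, 0.908, 0.001]
contact_force: [-0.0, -0.1, 2.1]
gripper_width: 0.502
t 9.1833 p [0.605  0.033  0.1556] yaw 130.55 press xy 0.0002 0.0006 q [-0.34  0.55  0.24  1.86 -0.19  0.75  2.29] F [-0.  -0.1  2.1] T [ 0.049  0.101 -0.002] w 0.502 quat [0.    0.418 0.908 0.001]
```

```bash
python3 -m creep '[[[0,0,0.05,0,0,0,0.035],[0,0,0.05,0,0,0,0.035],[0,0,0.05,0,0,0,0.035]]]'; python3 w.py; python3 -m creep '[[[0,0,0.08,0,0,0,0.035],[0,0,0.08,0,0,0,0.035]]]'; python3 w.py;python3 kn.py
```

```text
t: 9.43
eef_pos: [0.6051, 0.0329, 0.1557]
tool_rot: [0.001, 0.486, 0.874, 0.001]
contact_force: [-0.4, -0.6, 2.5]
gripper_width: 0.502
t 9.4333 p [0.6051 0.0329 0.1557] yaw 121.82 press xy 0.0004 0.0006 q [-0.37  0.55  0.28  1.86 -0.22  0.76  2.16] F [-0.4 -0.6  2.5] T [-0.072  0.097  0.224] w 0.502 quat [0.001 0.486 0.874 0.001]
t: 9.6
eef_pos: [0.6052, 0.0327, 0.1557]
tool_rot: [0.001, 0.556, 0.831, 0.001]
contact_force: [-0.6, -0.3, 1.1]
gripper_width: 0.505
t 9.6 p [0.6052 0.0327 0.1557] yaw 112.39 press xy 0.0006 0.0005 q [-0.4   0.56  0.33  1.86 -0.25  0.76  2.02] F [-0.6 -0.3  1.1] T [-0.086  0.085  0.266] w 0.505 quat [0.001 0.556 0.831 0.001]
to knob in tool (xyz, TCP z .26): [ 1.000e-04 -4.000e-04 -1.043e-01] upright fix rotvec [ 0.0025  0.     -0.    ]
```

```bash
cat > r.py <<'E'
from h import *
o=get_obs();q=o['tool_rot'];yaw=np.degrees(2*np.arctan2(q[2],q[1]));
print('t',round(o['t'],2),'turned',round(np.radians(130.55-yaw),3),'Tz',round(o['torque'][2],3),'F',np.round(o['contact_force'],1),'w',round(o['gripper_width'],3),'q7',round(o['q'][6],2))
E
python3 -m creep '[[[0,0,0.06,0,0,0,0.035],[0,0,0.06,0,0,0,0.035]]]'>/dev/null; python3 r.py
python3 -m creep '[[[0,0,0.06,0,0,0,0.035],[0,0,0.06,0,0,0,0.035]]]'>/dev/null; python3 r.py
python3 kn.py; python3 - <<'E'
from h import *
save(read_camera('wrist'),'wrist5')
E
```

```text
t 9.77 turned 0.443 Tz 0.235 F [-0.2 -0.   1.3] w 0.503 q7 1.92
t 9.93 turned 0.567 Tz 0.297 F [-1.1 -0.4  2.5] w 0.5 q7 1.82
to knob in tool (xyz, TCP z .26): [ 1.000e-04 -5.000e-04 -1.043e-01] upright fix rotvec [ 0.0023  0.0007 -0.    ]
```

View pics/wrist5.png

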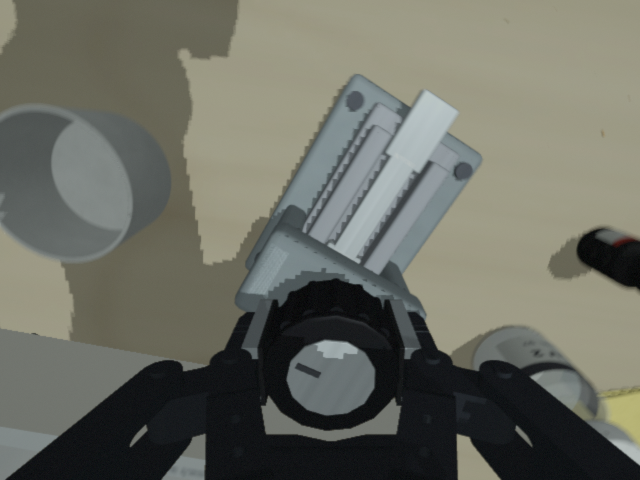

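The pads hold the knob on both sides. The mark at (307,370) keeps its angle in the hand's frame, so the knob is turning with the gripper. I'll continue in small steps.

```bash
python3 -m creep '[[[0,0,0.05,0,0,0,0.035],[0,0,0.05,0,0,0,0.035]]]'>/dev/null; python3 r.py
python3 -m creep '[[[0,0,0.05,0,0,0,0.035],[0,0,0.05,0,0,0,0.035]]]'>/dev/null; python3 r.py
```

```text
t 10.15 turned 0.67 Tz 0.337 F [-0.7  0.3  1.6] w 0.502 q7 1.74
t 10.32 turned 0.77 Tz 0.245 F [-1.  -0.6  2.4] w 0.502 q7 1.65
```

```bash
python3 -m creep '[[[0,0,0.05,0,0,0,0.035],[0,0,0.05,0,0,0,0.035]]]'>/dev/null; python3 r.py
```

```text
t 10.48 turned 0.871 Tz 0.261 F [-1.  -0.3  1.8] w 0.507 q7 1.57
```

```bash
python3 -m creep '[[[0,0,0.05,0,0,0,0.035],[0,0,0.05,0,0,0,0.035]]]'>/dev/null; python3 r.py
```

```text
t 10.65 turned 0.971 Tz 0.217 F [-0.8  0.3  2.2] w 0.497 q7 1.49
```

```bash
python3 -m creep '[[[0,0,0.04,0,0,0,0.035],[0,0,0.04,0,0,0,0.035]]]'>/dev/null; python3 r.py; python3 kn.py
```

```text
t 10.82 turned 1.052 Tz 0.266 F [-1.6 -0.9  1.5] w 0.5 q7 1.43
to knob in tool (xyz, TCP z .26): [-0.     -0.0005 -0.1043] upright fix rotvec [ 0.0029  0.0022 -0.    ]
```

```bash
python3 -m creep '[[[0,0,0.05,0,0,0,0.035],[0,0,0.05,0,0,0,0.035]]]'>/dev/null; python3 r.py
```

```text
t 10.98 turned 1.151 Tz 0.409 F [-1.3  0.1  2.2] w 0.504 q7 1.35
```

```bash
python3 -m creep '[[[0,0,0.05,0,0,0,0.035],[0,0,0.05,0,0,0,0.035]]]'>/dev/null; python3 r.py; python3 kn.py
```

```text
t 11.15 turned 1.251 Tz 0.462 F [-0.9  0.1  2.2] w 0.501 q7 1.26
to knob in tool (xyz, TCP z .26): [-1.000e-04 -5.000e-04 -1.043e-01] upright fix rotvec [ 0.0034  0.0028 -0.    ]
```

The torque is climbing, so the foot is on the bar. I'll go one row at a time now.

```bash
python3 -m creep '[[[0,0,0.04,0,0,0,0.035]]]'>/dev/null; python3 r.py
```

```text
t 11.23 turned 1.291 Tz 0.507 F [-0.7 -0.9  1.7] w 0.499 q7 1.23
```

```bash
python3 -m creep '[[[0,0,0.04,0,0,0,0.035]]]'>/dev/null; python3 r.py
```

```text
t 11.32 turned 1.33 Tz 0.502 F [-0.6 -0.2  1.8] w 0.502 q7 1.2
```

```bash
python3 -m creep '[[[0,0,0.04,0,0,0,0.035]]]'>/dev/null; python3 r.py
```

```text
t 11.4 turned 1.369 Tz 0.505 F [-0.1 -0.4  1.1] w 0.504 q7 1.17
```

```bash
python3 -m creep '[[[0,0,0.04,0,0,0,0.035]]]'>/dev/null; python3 r.py
```

```text
t 11.48 turned 1.408 Tz 0.48 F [-1.1 -0.   1.5] w 0.503 q7 1.14
```

```bash
python3 -m creep '[[[0,0,0.04,0,0,0,0.035]]]'>/dev/null; python3 r.py
```

```text
t 11.57 turned 1.447 Tz 0.484 F [-1.1 -1.1  2. ] w 0.5 q7 1.11
```

```bash
python3 -m creep '[[[0,0,0.04,0,0,0,0.035]]]'>/dev/null; python3 r.py
```

```text
t 11.65 turned 1.486 Tz 0.42 F [-1.2 -1.5  1.8] w 0.498 q7 1.07
```

```bash
python3 -m creep '[[[0,0,0.04,0,0,0,0.035]]]'>/dev/null; python3 r.py
```

```text
t 11.73 turned 1.525 Tz 0.421 F [-0.2 -0.4  2.5] w 0.505 q7 1.04
```

```bash
python3 -m creep '[[[0,0,0.04,0,0,0,0.035]]]'>/dev/null; python3 r.py;  python3 - <<'E'
from h import *
save(read_camera('wrist'),'wrist6')
E
```

```text
t 11.82 turned 1.565 Tz 0.388 F [-0.3 -1.   2.7] w 0.504 q7 1.01
```

View pics/wrist6.png

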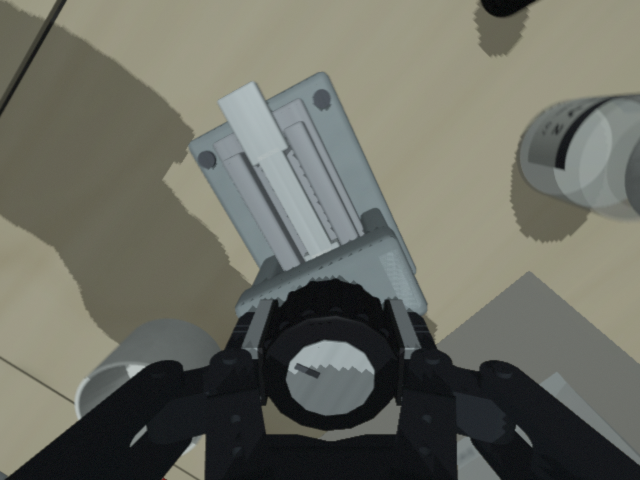

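The mark at (307,370) hasn't moved relative to the fingers, so this is the clutch giving way and not the grip slipping. One more small row, then I'll hold still and read.

```bash
python3 -m creep '[[[0,0,0.04,0,0,0,0.035]]]'>/dev/null; python3 r.py; python3 -m creep '[[[0,0,0,0,0,0,0.035],[0,0,0,0,0,0,0.035],[0,0,0,0,0,0,0.035],[0,0,0,0,0,0,0.035],[0,0,0,0,0,0,0.035]]]'>/dev/null; python3 r.py;python3 kn.py
```

```text
t 11.95 turned 1.605 Tz 0.355 F [-0.4  0.3  1.9] w 0.501 q7 0.98
t 12.37 turned 1.598 Tz 0.052 F [-1.3  0.   2.3] w 0.5 q7 0.98
to knob in tool (xyz, TCP z .26): [-0.0003 -0.0004 -0.1043] upright fix rotvec [ 0.0056  0.0045 -0.    ]
```

The torque peaked at 0.505 and fell to 0.355. Held still it reads 0.05, about halfway through the slip, so I stop here and release.

```bash
python3 -m creep '[[[0,0,0,0,0,0,0.07],[0,0,0,0,0,0,0.07],[0,0,0,0,0,0,0.07],[0,0,0,0,0,0,0.07],[0,0,0,0,0,0,0.07]]]'; python3 r.py; python3 -m creep '[[[0,0,0,0,0,-0.01,0.07],[0,0,0,0,0,-0.02,0.07],[0,0,0,0,0,-0.03,0.07],[0,0,0,0,0,-0.03,0.07],[0,0,0,0,0,-0.03,0.07],[0,0,0,0,0,-0.03,0.07]]]'; python3 w.py
```

```text
t: 12.78
eef_pos: [0.6047, 0.0319, 0.1549]
tool_rot: [0.003, 0.943, 0.334, -0.002]
contact_force: [-0.2, -0.9, -1.0]
gripper_width: 0.816
t 12.78 turned 1.597 Tz -0.055 F [-0.2 -0.9 -1. ] w 0.816 q7 0.99
t: 13.28
eef_pos: [0.6011, 0.0328, 0.3064]
tool_rot: [0.003, 0.943, 0.334, -0.009]
contact_force: [1.0, 0.5, 0.5]
gripper_width: 0.823
t 13.2833 p [0.6011 0.0328 0.3064] yaw 38.97 press xy -0.0032 -0.001 q [-0.76  0.46  0.81  1.76 -0.36  1.09  0.86] F [1.  0.5 0.5] T [ 0.075 -0.045  0.006] w 0.823 quat [ 0.003  0.943  0.334 -0.009]
```

```bash
python3 -m creep '[[[0,0,0,-0.02,-0.016,0,0.07],[0,0,0,-0.02,-0.016,0,0.07],[0,0,0,-0.02,-0.016,0,0.07],[0,0,0,-0.01,-0.01,0,0.07],[0,0,0,0,0,0,0.07],[0,0,0,0,0,0,0.07]]]'; python3 - <<'E'
from h import *
for n in ('scene','wrist'):
    c=read_camera(n)
    if n=='wrist': save(c,'wrist7');np.savez('wrist7.npz',**c)
    else: cv2.imwrite('pics/scene7.png',cv2.resize(c['color'][170:330,240:400][...,::-1],None,fx=3.7,fy=3.7,interpolation=cv2.INTER_CUBIC))
E
```

```text
t: 13.78
eef_pos: [0.5114, 0.0315, 0.3189]
tool_rot: [0.003, 0.943, 0.332, 0.001]
contact_force: [1.3, -0.1, -0.5]
gripper_width: 0.817
```

View pics/scene7.png

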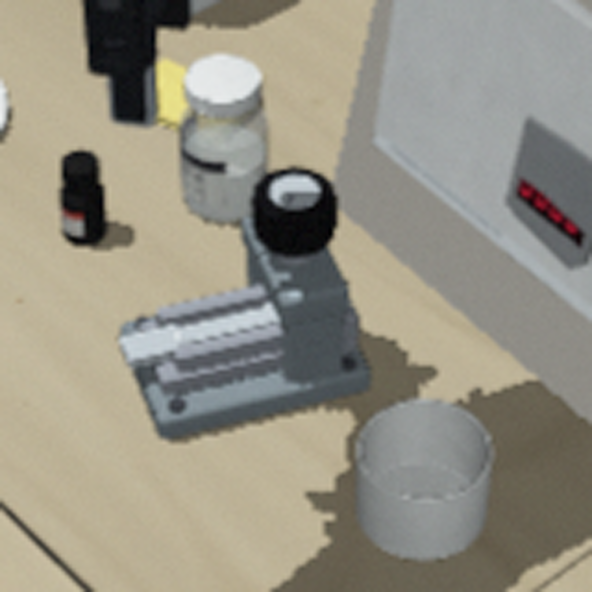

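View pics/wrist7.png

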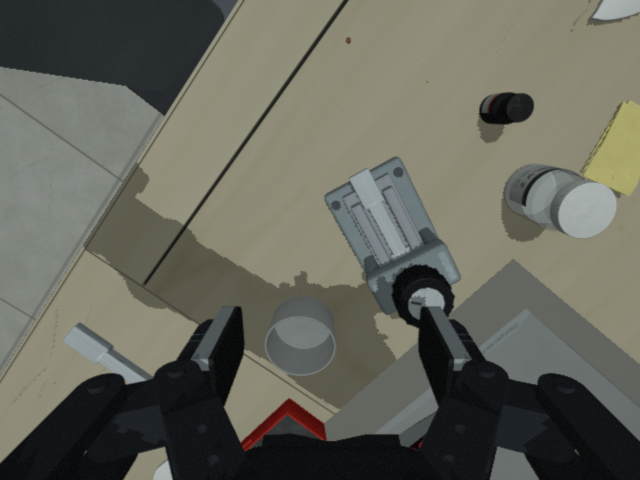

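The vials and cup stand exactly where they were (same crop positions in the scene view). The bar's end in the wrist view is at about (360,174). Final position check, then hand in.

```bash
python3 - <<'E'
from h import *
from station import hand_in
c=dict(np.load('wrist7.npz'));c['fovy']=float(c['fovy'])
th=np.radians(-22.4);d=np.array([np.cos(th),np.sin(th)]);n=np.array([-d[1],d[0]])
for u,v in ((358,174),(360,174),(362,174)):
    r=ray(c,u,v,.038)[:2]-[.6045,.0325];print(r@d,r@n)
print(hand_in())
E
```

```text
-0.09847957814434959 -0.0012360683477888254
-0.09760421639501464 0.00035715197630215717
-0.0967288726645548 0.001950339504765454
the job is handed in; nothing more can be done
None
```

I pushed the bar home, turned the knob clockwise until its clutch slipped, released it and backed off. I handed in at about 14 s of the 72 s allowed. `hand_in()` gives no verdict, so the result isn't confirmed.

- **Bar:** I pushed its outer end with the closed fingertips. It stopped at 11 N with the fingers where home should put them, though one last nudge read only 1.5 N with almost no movement. The end then measured about −100 mm along the press, against −100 mm for home. My last check read about −98 mm, within the 2 mm camera calibration.
- **Knob:** The torque was about 0.27 N m while it ran free and rose from about 1.1 rad of turn. It peaked at 0.505 near 1.3–1.37 rad, then fell to 0.355 by 1.60 rad, where I stopped. Held still it read 0.05. That puts it roughly 0.2 rad into the 0.4 rad slip, so not overtightened. The knob's mark stayed fixed relative to the fingers, so the grip itself did not slip.
- **Bystanders:** In the last scene and wrist pictures, both vials and the cup stand where they started. The gripper was clear of everything.

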